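# Pack the leather-care and suede-care kits

## Robot

A 7-joint arm with a two-finger parallel gripper is mounted at the origin on the work surface. World frame = base frame: x ahead of the robot, y to its left, z up, the work surface at z = 0. Lengths are in m, angles in rad, forces in N, time in s.
With the tool pointing down it reaches from about 0.4 to 0.75 m from the base axis. Payload 19.5 kg.
Tool frame: the origin (TCP) lies between the finger pads; the fingertips stand 22 mm ahead of it and the grasp point (between the pads) lies 3 mm ahead of it (arm.tip_reach is the distance from the TCP to the fingertips, in m); z points along the fingers, y is the direction in which the jaws open and shut (so a half turn about z gives the same grasp; the last joint's range is limited). The gripper opens to 85 mm and grips with 20 to 120 N. Pads are 22 mm wide; open, the fingers measure 114 mm over their backs; the gripper's body (76 mm by 85 mm) begins 54 mm behind the grasp point. The pads swing forward as they close: fully open they stand 13 mm farther back than shut.
Start: joints at [-1.336, 0.707, -0.028, 1.485, 0.022, 0.951, -0.075], TCP at [0.157, 0.553, 0.253] pointing down, gripper open.
Joint ranges: [-2.71, 2.71], [-0.32, 2.16], [-1.57, 1.52], [0, 2.45], [-1.46, 4.6], [0, 2.02], [-2.83, 2.83]. Speed limits (rad/s): [1.89, 1.89, 2.57, 2.57, 3.01, 3.01, 3.01].

## Interface

Orientations are given as a unit quaternion [x, y, z, w].
In Python, from workcell import arm, grab_frame, calibration gives the robot as it stands.
- The arm moves only by the shell command python3 -m pendant 'ROWS'. ROWS is JSON, a list of rows, each a list of 3 entries, a list of its own where there are three numbers: the shift along the tool's x, y, z in mm, then the turn, a rotation vector about the tool's x, y, z in rad, then the opening, from 0 (shut) to 1 (fully open). A call has 1 to 12 rows; each row is the pose to reach, as a shift and turn from the pose commanded when the call began, along the tool's axes at that moment; what a row does not reach only later rows make up. A row lasts 1/8 s, in which the tool goes at most 62.5 mm and 10.7 degrees, less where a joint would pass 70% of its speed; a pose out of reach is approached as far as the arm can. A call with a gripper value outside its range is refused whole. The fingers move at their own pace and stop on an object; the grip force is fixed at half the most. Time passes only in rows, so rows that repeat a pose let the fingers close. It gives the time, the measured TCP pose, the force and the opening at its end, in the units of the state.
- arm.get_state(): the state, without advancing time (a new reading comes with each control period).
- grab_frame(name): name is "scene" or "top" or "wrist"; returns the picture (420x560x3 uint8, red, green, blue); there is no depth.
- calibration(name): a dict with "vertical_fov" (degrees; the focal length in pixels is half the picture's height over the tangent of half this angle, whatever the lens; pixels are square), "cx", "cy" (the principal point, pixels), "k1" (the pictures are not rectified: a ray, as slopes to the right and down, at radius r is drawn at 1 + k1 r^2 times it, then the intrinsics apply), "rvec" (rotation vector, rad) and "tvec" (3), from world to camera coordinates, as OpenCV has them; the wrist camera has in their place "mount" (4x4, takes a point from camera to tool coordinates, whose origin is the TCP and whose axes are the flange's). Camera axes: x right, y down, z forward; pixel columns grow to the right and rows downward; lengths in m; the calibration is good to about 2 mm. A picture is of the moment at which its call begins: read the wrist's pose just before it. calibration takes no time and is no camera call.
- arm.job_done(): hands the job in, once; it reports no verdict.
The state is a dict: "clock": time; "qpos": joint angles; "qd": joint speeds; "joint_torque": joint torques, N m; "position": TCP position; "eef_rot": TCP orientation; "wrist_force": force on the tool from outside, world axes, zero at the start; "torque": the same for the moment, N m; "opening": opening from 0.0 (shut) to 1.0 (fully open).
Only numpy, scipy, OpenCV 4.12 (cv2) and the standard library are available. Lean on these libraries where they do the work, as an engineer would, in place of code of your own. Each camera call takes 0.05 s, during which the arm holds its last target. There are 200 camera calls.

## Task

Make up two shoe-care kits in the laser-cut plywood trays: the leather kit in the three-pocket tray takes the big shine brush (long pocket), the polish tin (larger round pocket) and the cream jar (smaller round pocket); the suede kit in the two-pocket tray takes the small suede brush (longer pocket) and the crepe block (shorter pocket). Set each thing down without dropping it, right way up and flat on the bottom of its pocket, either way round. Leave the shoe and the last where they stand.

Things in the scene. Friction and masses are not known exactly. Their poses are not given: they have to be found in the camera images.
- shine_brush: Large horsehair shine brush standing on its bristles: brown wooden back 135 x 46 mm with round ends, from 25 to 45 mm above the underside, over dark bristles 118 x 38 mm. Origin: centre of the underside; x along its length, y across, z up. Grip it across the 46 mm width by the wooden back. About 120 g.
- polish_tin: Flat round metal shoe-polish tin, diameter 62 mm (the lower 12 mm: 60 mm), height 24 mm, lying flat with its lid up. Origin: centre of the underside; z up. About 90 g.
- cream_jar: Shoe-cream jar: white round body, diameter 45 mm, 30 mm high, with a black screw lid of diameter 46 mm above it, total height 48 mm. Origin: centre of the underside; z up. About 130 g.
- suede_brush: Small suede brush standing on its brass bristles: brown wooden back 112 mm long, 20 to 34 mm above the underside. Head 32 mm wide from x -20 to +56, handle 22 mm wide from x -56 to -18; bristles 26 mm wide from x -18 to +50. Origin: underside level, middle of the overall length; x towards the head, z up. Grip across the head near x +10 mm, its centre of mass. About 70 g.
- suede_block: Honey-brown crepe-rubber block for cleaning suede, 62 x 36 x 24 mm (x, y, z), no other features. Origin: centre of the underside; x along its length, z up. About 60 g.
- leather_tray: Plywood tray with 3 pockets, 184 x 188 x 10 mm (x, y, z), fixed. Origin: centre of the underside. Pockets 6 mm deep, felt bottoms 4 mm above the underside. Pocket centres in the tray frame: long one (x 0, y +48 mm), 158 along x by 68 along y, for the shine brush; round 82 mm (x -39, y -41) for the tin; round 64 mm (x +48, y -41) for the jar. 14 mm or more of wood between them.
- suede_tray: Plywood tray with 2 oblong pockets, 158 x 150 x 10 mm (x, y, z), fixed. Origin: centre of the underside. Pockets 6 mm deep, felt bottoms 4 mm above the underside. Pocket centres in the tray frame: longer one (x 0, y +36 mm), 134 along x by 54 along y, for the suede brush; shorter one (x 0, y -34), 84 along x by 58 along y, for the crepe block.
- shoe: Finished dark red lace-up shoe, about 290 x 105 mm, 102 mm high, standing on its sole beside the work with its toe towards the robot; not to be moved. Origin: on the table under the toe, 34 mm behind the tip; x towards the toe.
- last: Wooden shoe last (a foot-shaped form), about 287 x 90 mm, 114 mm high, standing beside the work with its toe towards the robot; not to be moved. Origin: on the table under the toe, 34 mm behind the tip; x towards the toe.
Mind the look-alikes: they are no part of the job. What is shaped like the suede_brush but purple is not meant.

How it is judged:
At the end, for the whole second after the job is handed in: Each of the five things rests released in its own pocket: flat on its bottom (within 2.5 mm), upright within 0.06 rad, its origin within 13 mm of the pocket's centre along each tray axis (all that the walls allow). Shoe and last are within 20 mm of their places (x of shine_brush in the frame of leather_tray between -0.013 and 0.013 m and y of shine_brush in the frame of leather_tray between 0.035 and 0.061 m and z of shine_brush in the frame of leather_tray between 0.001 and 0.0065 m and angle between each of shine_brush, polish_tin, cream_jar, suede_brush, suede_block's own z axis and vertical below 0.06 rad and linear speed of each of shine_brush, polish_tin, cream_jar, suede_brush, suede_block below 0.01 m/s and angular speed of each of shine_brush, polish_tin, cream_jar, suede_brush, suede_block below 0.1 rad/s and x of polish_tin in the frame of leather_tray between -0.052 and -0.026 m and y of polish_tin in the frame of leather_tray between -0.054 and -0.028 m and z of polish_tin in the frame of leather_tray between 0.001 and 0.0065 m and x of cream_jar in the frame of leather_tray between 0.035 and 0.061 m and y of cream_jar in the frame of leather_tray between -0.054 and -0.028 m and z of cream_jar in the frame of leather_tray between 0.001 and 0.0065 m and x of suede_brush in the frame of suede_tray between -0.013 and 0.013 m and y of suede_brush in the frame of suede_tray between 0.023 and 0.049 m and z of suede_brush in the frame of suede_tray between 0.001 and 0.0065 m and x of suede_block in the frame of suede_tray between -0.013 and 0.013 m and y of suede_block in the frame of suede_tray between -0.047 and -0.021 m and z of suede_block in the frame of suede_tray between 0.001 and 0.0065 m and distance of each of shoe, last from where it was at the start of the episode below 0.02 m); the robot touches nothing.
It fails at once if a thing was dropped: it moved faster than 0.6 m/s (a fall of about 18 mm) with no finger on it ((linear speed of shine_brush above 0.6 m/s and contact force between the fingers and shine_brush below 0.02 N) or (linear speed of polish_tin above 0.6 m/s and contact force between the fingers and polish_tin below 0.02 N) or (linear speed of cream_jar above 0.6 m/s and contact force between the fingers and cream_jar below 0.02 N) or (linear speed of suede_brush above 0.6 m/s and contact force between the fingers and suede_brush below 0.02 N) or (linear speed of suede_block above 0.6 m/s and contact force between the fingers and suede_block below 0.02 N)).
It fails at once if the shoe or the last was pushed more than 20 mm away (distance of any of shoe, last from where it was at the start of the episode above 0.02 m).
It also fails if it takes over 106 s, if anything falls off the work surface, if the arm or the gripper's body presses on something with over 40 N, if the wrist force passes 120 N, or if a joint passes its speed limit or range.

## Working session

There is one attempt and no reset: what is moved stays moved. The work goes in short steps, Python scripts to look and compute and a shell command to move; the robot and the scene stay as the last step left them, time stands still between calls to the robot, and variables do not carry over. Pictures are saved under pics/ and viewed, about 12 in all and at most 16, crops included, and the job is handed in when it is done.

```bash
ls; mkdir -p pics
cat > h.py <<'E'
import numpy as np, cv2
from scipy.spatial.transform import Rotation as R
from workcell import arm, grab_frame, calibration
def K(c):
    f=210/np.tan(np.radians(c["vertical_fov"])/2); return f,c["cx"],c["cy"],c["k1"]
def pose(name,st=None):
    c=calibration(name)
    if name=="wrist":
        st=st or arm.get_state(); T=np.eye(4); T[:3,:3]=R.from_quat(st["eef_rot"]).as_matrix(); T[:3,3]=st["position"]
        M=T@np.array(c["mount"]); return M[:3,:3],M[:3,3]
    Rm=R.from_rotvec(c["rvec"]).as_matrix(); return Rm.T,-Rm.T@np.array(c["tvec"])
def px2w(name,uv,z,st=None):
    f,cx,cy,k=K(calibration(name)); A,o=pose(name,st); out=[]
    for u,v in np.atleast_2d(uv):
        d=np.array([(u-cx)/f,(v-cy)/f]); s=d.copy()
        for _ in range(30): s=d/(1+k*(s@s))
        r=A@np.array([*s,1]); out.append(o+r*(z-o[2])/r[2])
    return np.array(out)
def w2px(name,P,st=None):
    f,cx,cy,k=K(calibration(name)); A,o=pose(name,st)
    q=(np.atleast_2d(P)-o)@A; s=q[:,:2]/q[:,2:]; s=s*(1+k*(s**2).sum(1))[:,None]; return s*f+[cx,cy]
def rows(xyz,yaw,st=None):
    """shift (mm, tool axes) and rotvec to tool-down TCP pose with jaw axis (tool y) at world angle yaw (mod pi)"""
    st=st or arm.get_state(); Q=R.from_quat(st["eef_rot"]); best=None
    for k in (0,1):
        a=yaw+k*np.pi; y=np.array([np.cos(a),np.sin(a),0]); z=np.array([0,0,-1.]); x=np.cross(y,z)
        G=R.from_matrix(np.c_[x,y,z]); rv=(Q.inv()*G).as_rotvec()
        if best is None or np.linalg.norm(rv)<np.linalg.norm(best): best=rv
    d=Q.inv().apply(np.array(xyz)-st["position"])*1000
    print("shift",d.round(1),"turn",best.round(3),"q7",round(st["qpos"][6],2))
E
python3 - <<'E'
from h import *
st=arm.get_state(); print(st["clock"],st["position"],st["eef_rot"],st["opening"],arm.tip_reach)
for n in("scene","top","wrist"):
    im=grab_frame(n); cv2.imwrite(f"pics/{n}0.png",im[...,::-1])
    print(n,calibration(n)); 
    if n!="wrist": print(pose(n)[1])
E
```

```text
pics
0.0 [0.15705943 0.55287592 0.25283678] [ 1.37940853e-01  9.90440311e-01 -5.54854511e-04 -5.98725934e-05] 0.9966354382973414 0.022
scene {'vertical_fov': 47.566282114275225, 'cx': 268.73949955028166, 'cy': 210.508985731724, 'k1': 0.016530095352396582, 'rvec': array([ 2.04140289,  1.15431739, -0.53854167]), 'tvec': array([-0.27190798, -0.27168701,  1.4740827 ])}
[ 1.25287058 -0.42238331  0.75668702]
top {'vertical_fov': 45.9048185390196, 'cx': 279.2817763787342, 'cy': 209.92262327806415, 'k1': -0.053462025328615874, 'rvec': array([ 2.15902114, -2.1956097 ,  0.0795242 ]), 'tvec': array([-0.00630863,  0.55409759,  1.38036748])}
[ 0.44199703 -0.02423973  1.42004555]
wrist {'vertical_fov': 66.76482913101454, 'cx': 278.83164533239955, 'cy': 211.60576107373336, 'k1': -0.04531296510558924, 'mount': array([[-5.28611192e-04, -9.56861812e-01, -2.90542927e-01,
         7.33017917e-02],
       [ 9.99999855e-01, -5.35201510e-04, -5.67806911e-05,
         1.85995884e-04],
       [-1.01167738e-04, -2.90542915e-01,  9.56861957e-01,
        -1.21648681e-01],
       [ 0.00000000e+00,  0.00000000e+00,  0.00000000e+00,
         1.00000000e+00]])}
```

View pics/top0.png

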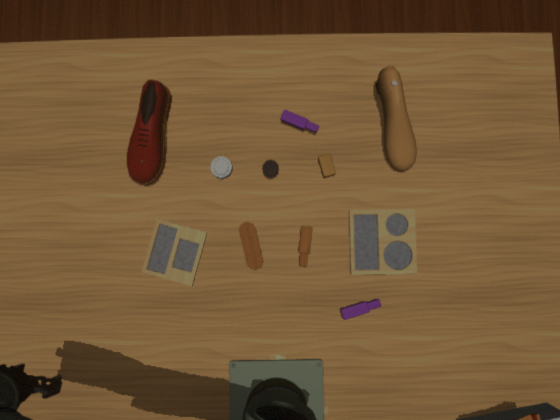

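View pics/scene0.png

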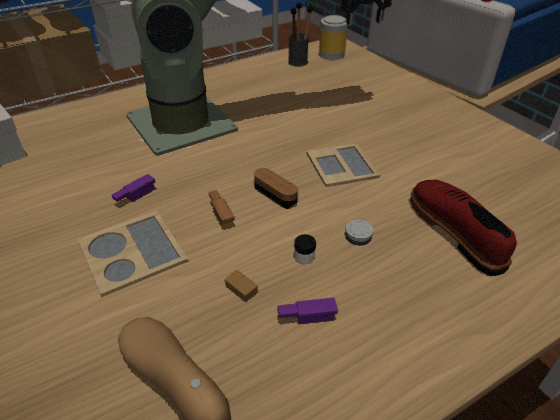

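Top view: shoe (150,132), last (397,120), tin (221,167), jar (271,169), block (327,165), shine brush (251,246), brown suede brush (305,246). The suede-brush-shaped things are at (305,246) brown, (300,122) purple and (360,309) purple; the brown one fits the description. Suede tray (175,252), leather tray (383,241). I'll measure and view an enlarged crop to confirm.

Run:
```python
from h import *
im=cv2.imread("pics/top0.png")
x0,y0,x1,y1=135,145,430,290
cv2.imwrite("pics/crop1.png",cv2.resize(im[y0:y1,x0:x1],None,fx=2.7,fy=2.7,interpolation=cv2.INTER_CUBIC))
# background difference: local colour distance to blurred wood
lab=cv2.cvtColor(im,cv2.COLOR_BGR2LAB).astype(float)
for n,(cu,cv_),h,z in [("shine",(251,246),30,.045),("suede",(305,246),28,.034),("block",(327,165),18,.024),("tin",(221,167),18,.024),("jar",(271,169),16,.048),("strayt",(175,252),42,.010),("ltray",(383,241),46,.010)]:
    p=lab[cv_-h:cv_+h,cu-h:cu+h]; ring=np.concatenate([p[0],p[-1],p[:,0],p[:,-1]]); m=np.median(ring,0)
    d=np.linalg.norm(p-m,axis=2); t,_=cv2.threshold(np.clip(d,0,255).astype(np.uint8),0,255,cv2.THRESH_OTSU)
    mk=(d>t).astype(np.uint8); k,l,s,_=cv2.connectedComponentsWithStats(mk)
    i=1+np.argmax(s[1:,4]); c=max(cv2.findContours((l==i).astype(np.uint8),cv2.RETR_EXTERNAL,cv2.CHAIN_APPROX_NONE)[0],key=len)[:,0]+[cu-h,cv_-h]
    w=px2w("top",c,z)[:,:2]*1000
    (a,b),(e,f),g=cv2.minAreaRect(w.astype(np.float32)); print(n,"centre",round(a,1),round(b,1),"size",round(e,1),round(f,1),"ang",round(g,1),"reach",round(np.hypot(a,b)))
```

```text
shine centre 454.4 64.8 size 136.2 49.0 ang 13.3 reach 459
suede centre 450.7 -83.6 size 34.8 115.9 ang 83.8 reach 458
block centre 668.6 -139.9 size 66.7 28.9 ang 41.7 reach 683
tin centre 678.7 147.7 size 63.3 60.5 ang 44.5 reach 695
jar centre 667.1 8.3 size 44.8 50.9 ang 89.1 reach 667
strayt centre 438.8 280.3 size 141.4 155.9 ang 73.9 reach 521
ltray centre 461.0 -260.3 size 68.3 156.0 ang 88.9 reach 529
```

View pics/crop1.png

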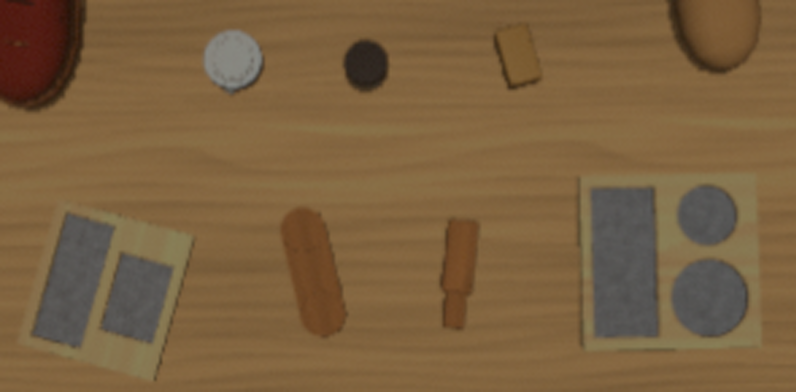

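The crop confirms the brown brush, head up at (460,255), handle at (455,310). Next: pocket centres, and the block from its corners.

Run:
```python
from h import *
im=cv2.imread("pics/top0.png")
hsv=cv2.cvtColor(im,cv2.COLOR_BGR2HSV)
sat=(hsv[...,1]<75).astype(np.uint8)
k,l,s,c=cv2.connectedComponentsWithStats(sat)
for i in range(1,k):
    if 150<s[i,4]<4000 and 140<c[i][1]<300 and 130<c[i][0]<430:
        q=max(cv2.findContours((l==i).astype(np.uint8),cv2.RETR_EXTERNAL,cv2.CHAIN_APPROX_NONE)[0],key=len)[:,0]
        w=px2w("top",q,.006)[:,:2]*1000; r=cv2.minAreaRect(w.astype(np.float32))
        print(c[i].round(),"c",px2w("top",c[i],.006)[0,:2].round(4),"rect",np.round(r[0],1),np.round(r[1],1),round(r[2],1))
f=lambda P:(np.array(P)+.5)/2.7-.5+[135,145]
def show(n,P,z): 
    w=px2w("top",f(P),z)[:,:2]*1000; print(n,w.mean(0).round(1),"sides",np.linalg.norm(np.diff(w,axis=0,append=w[:1]),axis=1).round(1),"dir",[round(float(np.degrees(np.arctan2(*(w[(i+1)%4]-w[i])[::-1]))),1) for i in range(4)])
show("block",[(494,30),(526,24),(541,80),(512,88)],.024)
show("ltray",[(579,176),(755,175),(761,346),(586,349)],.01)
show("stray",[(63,206),(193,236),(156,380),(20,344)],.01)
```

```text
[221. 167.] c [0.683  0.1513] rect [683.6 151.2] [62.9 61.9] 25.8
[366. 242.] c [ 0.4593 -0.2601] rect [ 459.6 -260.1] [ 67.4 154.7] 90.0
[396. 224.] c [ 0.5082 -0.3492] rect [ 507.7 -349.8] [60.5 60.1] 89.0
[162. 248.] c [0.4504 0.3217] rect [450.4 321.8] [ 53.3 132.5] 73.9
[185. 255.] c [0.4309 0.2541] rect [430.7 254.1] [57.4 83.2] 74.2
[397. 255.] c [ 0.4214 -0.3491] rect [ 420.9 -349.7] [77.2 79.5] 88.2
block [ 679.  -152.4] sides [34.5 61.6 31.7 64.5] dir [-80.2, -166.6, 104.6, 15.7]
ltray [ 460.1 -308.7] sides [186.7 180.  184.  181.8] dir [-90.7, 179.9, 89.9, 0.8]
stray [438.3 284.3] sides [142.3 155.5 149.2 151.9] dir [-103.8, 165.1, 74.7, -17.4]
```

Run:
```python
from h import *
rows([.680,.150,.20],np.radians(74))
```

```text
shift [-613.1 -244.6   53.2] turn [-0.001 -0.     0.002] q7 -0.08
```

```bash
python3 -m pendant '[[[-613,-245,53],[0,0,0],1],[[-613,-245,53],[0,0,0],1],[[-613,-245,53],[0,0,0],1],[[-613,-245,53],[0,0,0],1],[[-613,-245,53],[0,0,0],1],[[-613,-245,53],[0,0,0],1],[[-613,-245,53],[0,0,0],1],[[-613,-245,53],[0,0,0],1],[[-613,-245,53],[0,0,0],1],[[-613,-245,53],[0,0,0],1],[[-613,-245,53],[0,0,0],1],[[-613,-245,53],[0,0,0],1]]'
python3 - <<'E'
from h import *
st=arm.get_state(); im=grab_frame("wrist"); cv2.imwrite("pics/w1.png",im[...,::-1])
print(st["position"],np.abs(st["qd"]).max(), w2px("wrist",[.683,.151,.024],st))
E
```

```text
clock: 1.65
position: [0.6809, 0.1472, 0.1988]
eef_rot: [0.14, 0.99, -0.001, -0.0]
wrist_force: [-0.3, -0.8, 0.3]
opening: 0.999
[0.68091733 0.14718059 0.19884591] 0.07149001348578589 [[283.37525827 195.95482858]]
```

View pics/w1.png

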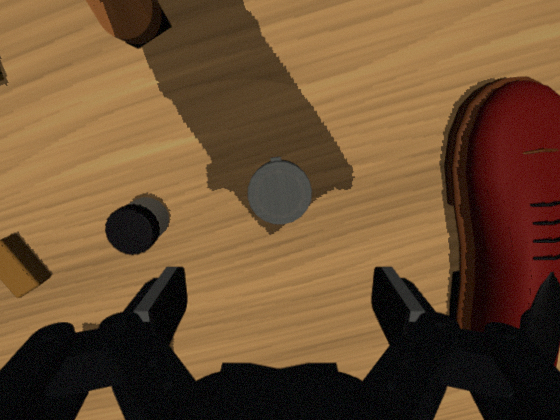

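Wrist view: tin lid centre (281,191), diameter about 64 px; jar lid (133,229), block at left (15,265), shoe at right, well clear of the fingers.

Run:
```python
from h import *
st=arm.get_state()
print(px2w("wrist",[(280.5,191)],.024,st),px2w("wrist",[(133,229)],.048,st))
w=px2w("wrist",[(248,192),(313,192)],.024,st);print(np.linalg.norm(w[0]-w[1]))
p=px2w("wrist",[(280.5,191)],.024,st)[0]
rows([p[0],p[1],.0315],np.radians(74))
print(w2px("top",[p[0],p[1],.024]),w2px("wrist",[[.459,.065,.045]],st))
```

```text
[[0.67663324 0.15176331 0.024     ]] [[0.66818401 0.01303568 0.048     ]]
0.06218740965027084
shift [  3.7   1.8 167.9] turn [-0.001 -0.001  0.001] q7 0.96
[[219.8353739  167.94702242]] [[ 92.53046846 -39.5778907 ]]
```

```bash
python3 -m pendant '[[[3,2,60],[0,0,0],1],[[3,2,110],[0,0,0],1],[[3,2,145],[0,0,0],1],[[3,2,160],[0,0,0],1],[[3,2,168],[0,0,0],1],[[3,2,168],[0,0,0],1],[[3,2,168],[0,0,0],0],[[3,2,168],[0,0,0],0],[[3,2,168],[0,0,0],0],[[3,2,168],[0,0,0],0],[[3,2,168],[0,0,0],0],[[3,2,168],[0,0,0],0]]'
```

```text
clock: 3.2
position: [0.678, 0.1527, 0.034]
eef_rot: [0.138, 0.99, 0.0, 0.001]
wrist_force: [-5.3, -1.4, 14.4]
opening: 0.695
```

```bash
python3 -m pendant '[[[0,0,0],[0,0,0],0],[[0,0,-10],[0,0,0],0],[[0,0,-40],[0,0,0],0],[[0,0,-90],[0,0,0],0],[[0,0,-140],[0,0,0],0],[[0,0,-140],[0,0,0],0],[[0,0,-140],[0,0,0],0]]'
python3 - <<'E'
from h import *
st=arm.get_state(); a=grab_frame("wrist"); b=grab_frame("scene")
cv2.imwrite("pics/w2.png",np.hstack([a[120:400,80:480],cv2.resize(b[40:320,220:500],None,fx=1,fy=1)])[...,::-1])
rows([.421,-.349,.20],np.radians(90))
E
```

```text
clock: 4.08
position: [0.6773, 0.1526, 0.1722]
eef_rot: [0.138, 0.99, -0.0, -0.0]
wrist_force: [-0.6, -0.1, -0.6]
opening: 0.689
shift [ 109.3 -552.4  -28. ] turn [-0.001 -0.001 -0.277] q7 0.95
```

View pics/w2.png

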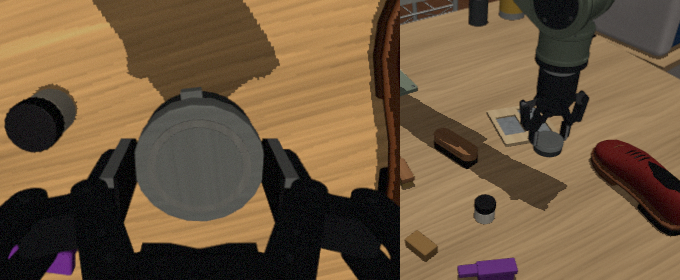

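Tin held level, lid centre at full-image pixel (279,276).

Run:
```python
from h import *
st=arm.get_state()
p=px2w("wrist",[(279,276),(215,276),(343,276)],st["position"][2]-.010,st); o=R.from_quat(st["eef_rot"]).inv().apply(p[0]-st["position"]); print(p,o)
```

```text
[[0.67490604 0.15336219 0.16133344]
 [0.66688515 0.12491329 0.16133344]
 [0.683042   0.18176784 0.16133344]] [0.00231347 0.00023919 0.01000296]
```

```bash
python3 -m pendant '[[[55,-55,-28],[0,0,-0.1],0],[[109,-115,-28],[0,0,-0.2],0],[[109,-175,-28],[0,0,-0.277],0],[[109,-235,-28],[0,0,-0.277],0],[[109,-295,-28],[0,0,-0.277],0],[[109,-355,-28],[0,0,-0.277],0],[[109,-415,-28],[0,0,-0.277],0],[[109,-475,-28],[0,0,-0.277],0],[[109,-530,-28],[0,0,-0.277],0],[[109,-552,-28],[0,0,-0.277],0],[[109,-552,-28],[0,0,-0.277],0],[[109,-552,-28],[0,0,-0.277],0]]'
python3 - <<'E'
from h import *
st=arm.get_state(); a=grab_frame("wrist"); b=grab_frame("top")
cv2.imwrite("pics/w3.png",np.hstack([a[:,:],])[...,::-1]); print(st["position"])
print(w2px("wrist",[[.421,-.349,.006],[.508,-.349,.006],[.4595,-.260,.006]],st))
rows([.421,-.349,.0395],np.radians(90))
E
```

```text
clock: 5.68
position: [0.422, -0.3477, 0.1999]
eef_rot: [-0.0, 1.0, 0.0, -0.0]
wrist_force: [0.5, -0.0, -0.8]
opening: 0.693
[ 0.42202024 -0.34765411  0.19992173]
[[277.36350002 189.42234998]
 [277.43821277 267.14715534]
 [361.99564186 225.26522431]]
shift [  1.3  -1.7 160.7] turn [ 0.001 -0.     0.002] q7 1.92
```

View pics/w3.png

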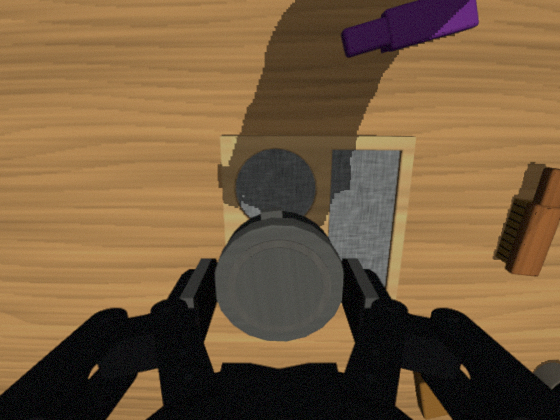

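Tin pocket appears at (275,188), against (277,189) predicted: within 2 mm.

```bash
python3 -m pendant '[[[0,-2.5,60],[0,0,0],0],[[0,-2.5,115],[0,0,0],0],[[0,-2.5,145],[0,0,0],0],[[0,-2.5,155],[0,0,0],0],[[0,-2.5,161],[0,0,0],0],[[0,-2.5,161],[0,0,0],0],[[0,-2.5,161],[0,0,0],0]]'
```

```text
clock: 6.65
position: [0.4221, -0.3513, 0.0402]
eef_rot: [-0.0, 1.0, -0.0, 0.0]
wrist_force: [0.4, 0.4, -1.0]
opening: 0.692
```

```bash
python3 -m pendant '[[[0,0,1],[0,0,0],0],[[0,0,2],[0,0,0],0],[[0,0,2],[0,0,0],0],[[0,0,2],[0,0,0],0]]'
```

```text
clock: 7.15
position: [0.4219, -0.3513, 0.038]
eef_rot: [0.0, 1.0, -0.0, 0.0]
wrist_force: [-1.8, 0.7, 12.1]
opening: 0.692
```

```bash
python3 -m pendant '[[[0,0,0],[0,0,0],0.9],[[0,0,0],[0,0,0],0.9],[[0,0,0],[0,0,0],0.9],[[0,0,0],[0,0,0],0.9],[[0,0,-15],[0,0,0],0.9],[[0,0,-60],[0,0,0],0.9],[[0,0,-110],[0,0,0],1],[[0,0,-162],[0,0,0],1],[[0,0,-162],[0,0,0],1]]'
python3 - <<'E'
from h import *
rows([.690,.012,.20],np.radians(90))
E
```

```text
clock: 8.28
position: [0.4226, -0.3517, 0.2037]
eef_rot: [0.0, 1.0, -0.002, 0.002]
wrist_force: [-0.4, 0.6, -1.1]
opening: 1.0
shift [-267.3  363.8    3.6] turn [-0.004  0.005 -0.   ] q7 1.91
```

```bash
python3 - <<'E'
from h import *
cv2.imwrite("pics/w4a.png",grab_frame("wrist")[...,::-1])
E
python3 -m pendant '[[[-35,50,3],[0,0,0],1],[[-70,100,3],[0,0,0],1],[[-105,150,3],[0,0,0],1],[[-140,200,3],[0,0,0],1],[[-175,250,3],[0,0,0],1],[[-210,300,3],[0,0,0],1],[[-240,345,3],[0,0,0],1],[[-245,363,3],[0,0,0],1],[[-245,363,3],[0,0,0],1],[[-245,363,3],[0,0,0],1]]'
python3 - <<'E'
from h import *
st=arm.get_state(); a=grab_frame("wrist")[...,::-1]; cv2.imwrite("pics/w4b.png",a); print(st["position"])
cv2.imwrite("pics/w4.png",np.hstack([a[60:400],cv2.imread("pics/w4a.png")[60:400,180:420]]))
print(w2px("wrist",[[.668,.013,.048]],st))
E
```

```text
clock: 9.57
position: [0.6663, 0.0101, 0.1963]
eef_rot: [0.001, 1.0, -0.001, -0.0]
wrist_force: [0.3, -1.1, -0.2]
opening: 1.001
[0.6662785  0.01014389 0.19630632]
[[282.32839765 204.08663178]]
```

View pics/w4.png

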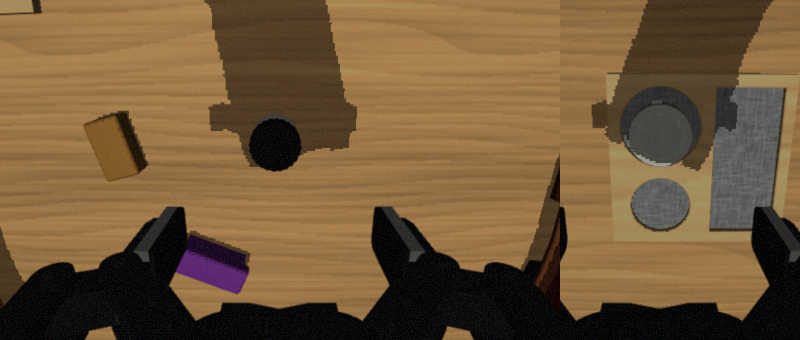

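Tin sits in its pocket (crop (660,134)); jar lid centre at full (275,205); block's top face around (113,207), tilted; purple brush at (215,322) is a decoy.

Run:
```python
from h import *
st=arm.get_state()
p=px2w("wrist",[(275,205)],.048,st)[0];print(p)
w=px2w("wrist",[(85,185),(120,173),(142,229),(108,241)],.024,st)[:,:2]*1000
print("block",w.mean(0),np.linalg.norm(np.diff(w,axis=0,append=w[:1]),axis=1),np.degrees(np.arctan2(*(w[2]-w[1])[::-1])),np.degrees(np.arctan2(*(w[3]-w[0])[::-1])))
rows([p[0],p[1],.045],np.pi/2)
# tin check: lid top circle & tray
s2=dict(st); s2["position"]=np.array([.4226,-.3517,.2037]); s2["eef_rot"]=np.array([0,1,-.002,.002])
print(px2w("wrist",[(180+100,60+134)],.028,s2),px2w("wrist",[(180+100.5,60+204),(180+100,60+126)],.006,s2))
```

```text
[0.66895965 0.0065075  0.048     ]
block [ 678.09735322 -150.82627991] [37.80106736 57.73696337 38.82175709 59.13627373] 14.062297524237422 13.172466865006525
shift [ -2.6  -3.4 151.4] turn [-0.001 -0.    -0.002] q7 1.34
[[ 0.42267001 -0.35132563  0.028     ]] [[ 0.507685   -0.3507393   0.006     ]
 [ 0.41971862 -0.35134061  0.006     ]]
```

```bash
python3 -m pendant '[[[-3,-3.5,60],[0,0,0],1],[[-3,-3.5,110],[0,0,0],1],[[-3,-3.5,140],[0,0,0],1],[[-3,-3.5,151],[0,0,0],1],[[-3,-3.5,151],[0,0,0],1],[[-3,-3.5,151],[0,0,0],0],[[-3,-3.5,151],[0,0,0],0],[[-3,-3.5,151],[0,0,0],0],[[-3,-3.5,151],[0,0,0],0],[[-3,-3.5,151],[0,0,0],0],[[-3,-3.5,151],[0,0,0],0],[[-3,-3.5,151],[0,0,0],0]]'
```

```text
clock: 11.12
position: [0.6701, 0.0084, 0.0466]
eef_rot: [-0.0, 1.0, -0.0, 0.001]
wrist_force: [-3.3, 0.3, 12.4]
opening: 0.517
```

```bash
python3 -m pendant '[[[0,0,0],[0,0,0],0],[[0,0,-10],[0,0,0],0],[[0,0,-50],[0,0,0],0],[[0,0,-100],[0,0,0],0],[[0,0,-150],[0,0,0],0],[[0,0,-150],[0,0,0],0]]'
python3 - <<'E'
from h import *
rows([.508,-.350,.20],np.pi/2)
E
```

```text
clock: 11.88
position: [0.671, 0.0086, 0.1996]
eef_rot: [-0.0, 1.0, 0.0, 0.003]
wrist_force: [0.1, 0.8, -1.8]
opening: 0.516
shift [ 163.  -358.6   -1.5] turn [0.    0.006 0.   ] q7 1.35
```

```bash
python3 -m pendant '[[[25,-55,-1],[0,0,0],0],[[50,-110,-1],[0,0,0],0],[[75,-165,-1],[0,0,0],0],[[100,-220,-1],[0,0,0],0],[[125,-275,-1],[0,0,0],0],[[150,-330,-1],[0,0,0],0],[[163,-358,-1],[0,0,0],0],[[163,-358,-1],[0,0,0],0],[[163,-358,-1],[0,0,0],0],[[163,-358,-1],[0,0,0],0]]'
python3 - <<'E'
from h import *
st=arm.get_state(); a=grab_frame("wrist")[...,::-1]; cv2.imwrite("pics/w5.png",a); print(st["position"],st["qd"])
print(w2px("wrist",[[.508,-.350,.006]],st))
rows([.508,-.350,.0525],np.pi/2)
E
```

```text
clock: 13.12
position: [0.5073, -0.3485, 0.1963]
eef_rot: [-0.001, 1.0, 0.0, -0.0]
wrist_force: [-0.4, -0.0, -0.3]
opening: 0.517
[ 0.50733629 -0.34847782  0.19625873] [ 0.00148213 -0.0017405   0.00134684 -0.00150018 -0.00014619  0.00176802
  0.00183159]
[[277.29900902 191.80879191]]
shift [ -0.7  -1.4 143.8] turn [ 0.    -0.     0.002] q7 1.88
```

View pics/w5.png

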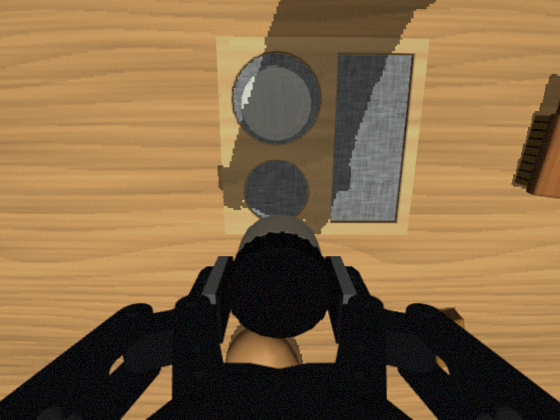

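```bash
python3 -m pendant '[[[-2,-2,60],[0,0,0],0],[[-2,-2,110],[0,0,0],0],[[-2,-2,132],[0,0,0],0],[[-2,-2,140],[0,0,0],0],[[-2,-2,144],[0,0,0],0],[[-2,-2,144],[0,0,0],0],[[-2,-2,145],[0,0,0],0],[[-2,-2,146],[0,0,0],0],[[-2,-2,146],[0,0,0],0]]'
```

```text
clock: 14.3
position: [0.5089, -0.3517, 0.0507]
eef_rot: [-0.0, 1.0, -0.0, 0.0]
wrist_force: [-0.1, -0.3, 2.3]
opening: 0.52
```

Contact just beginning (2.3 N) at the expected height. Press 0.5 mm, release and lift.

```bash
python3 -m pendant '[[[0,0,0.5],[0,0,0],0],[[0,0,0.5],[0,0,0],0.75],[[0,0,0.5],[0,0,0],0.75],[[0,0,0.5],[0,0,0],0.75],[[0,0,0.5],[0,0,0],0.75],[[0,0,-15],[0,0,0],0.75],[[0,0,-60],[0,0,0],0.75],[[0,0,-110],[0,0,0],1],[[0,0,-150],[0,0,0],1],[[0,0,-150],[0,0,0],1]]'
python3 - <<'E'
from h import *
rows([.678,-.1515,.17],np.radians(90+13.6))
E
```

```text
clock: 15.55
position: [0.5096, -0.352, 0.2042]
eef_rot: [-0.0, 1.0, -0.001, 0.002]
wrist_force: [-0.6, 0.9, -1.8]
opening: 1.002
shift [-168.2  200.6   34.3] turn [-0.003  0.004 -0.237] q7 1.89
```

```bash
python3 -m pendant '[[[-35,45,0],[0,0,-0.1],1],[[-70,90,0],[0,0,-0.2],1],[[-105,135,0],[0,0,-0.237],1],[[-140,180,10],[0,0,-0.237],1],[[-168,200,34],[0,0,-0.237],1],[[-168,200,34],[0,0,-0.237],1],[[-168,200,34],[0,0,-0.237],1]]'
python3 - <<'E'
from h import *
st=arm.get_state(); a=grab_frame("wrist")[...,::-1]; cv2.imwrite("pics/w6.png",a); print(st["position"],np.abs(st["qd"]).max())
hsv=cv2.cvtColor(a,cv2.COLOR_BGR2LAB)
print(w2px("wrist",[[.678,-.1515,.024]],st))
np.save("s6.npy",np.r_[st["position"],st["eef_rot"]])
E
```

```text
clock: 16.42
position: [0.6764, -0.1521, 0.1665]
eef_rot: [-0.118, 0.993, -0.0, -0.0]
wrist_force: [0.3, -0.6, 0.8]
opening: 1.003
[ 0.67638281 -0.15211578  0.1665043 ] 0.016770000284431402
[[279.4202303  205.90570482]]
```

View pics/w6.png

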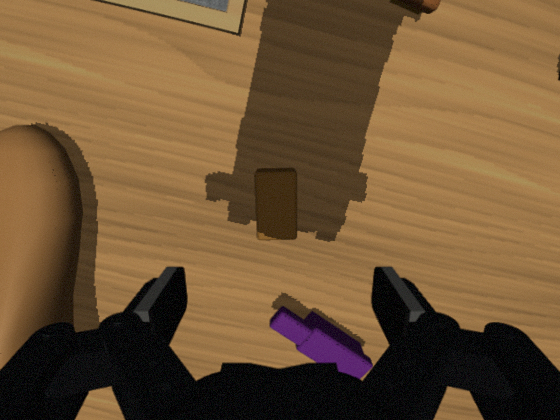

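Block centre (276,204), aligned with the jaws to within a degree; purple decoy lies outside the descent.

```bash
python3 -m pendant '[[[0,-2,60],[0,0,0],1],[[0,-2,100],[0,0,0],1],[[0,-2,125],[0,0,0],1],[[0,-2,135],[0,0,0],1],[[0,-2,135],[0,0,0],1],[[0,-2,135],[0,0,0],0],[[0,-2,135],[0,0,0],0],[[0,-2,135],[0,0,0],0],[[0,-2,135],[0,0,0],0],[[0,-2,135],[0,0,0],0],[[0,-2,135],[0,0,0],0],[[0,-2,135],[0,0,0],0]]'
```

```text
clock: 17.98
position: [0.6776, -0.1536, 0.0322]
eef_rot: [-0.118, 0.993, -0.0, 0.0]
wrist_force: [-2.7, 0.5, 7.9]
opening: 0.4
```

```bash
python3 -m pendant '[[[0,0,0],[0,0,0],0],[[0,0,-10],[0,0,0],0],[[0,0,-50],[0,0,0],0],[[0,0,-100],[0,0,0],0],[[0,0,-165],[0,0,0],0],[[0,0,-165],[0,0,0],0]]'
python3 - <<'E'
from h import *
rows([.431,.254,.20],np.radians(90-16.2))
E
```

```text
clock: 18.73
position: [0.6787, -0.1536, 0.2017]
eef_rot: [-0.118, 0.993, -0.001, 0.004]
wrist_force: [0.8, 0.8, -1.9]
opening: 0.402
shift [145.2 454.4  -0.7] turn [-0.001  0.007  0.52 ] q7 1.79
```

```bash
python3 -m pendant '[[[18,57,0],[0,0,0.1],0],[[36,114,0],[0,0,0.2],0],[[54,171,0],[0,0,0.3],0],[[72,228,0],[0,0,0.4],0],[[90,285,0],[0,0,0.5],0],[[108,342,0],[0,0,0.52],0],[[126,399,0],[0,0,0.52],0],[[145,454,0],[0,0,0.52],0],[[145,454,0],[0,0,0.52],0],[[145,454,0],[0,0,0.52],0],[[145,454,0],[0,0,0.52],0]]'
python3 - <<'E'
from h import *
st=arm.get_state(); a=grab_frame("wrist")[...,::-1]; cv2.imwrite("pics/w7.png",a); print(st["position"],np.abs(st["qd"]).max())
print(w2px("wrist",[[.431,.254,.006],[.4504,.3217,.006]],st))
rows([.431,.254,.0362],np.radians(90-16.2))
E
```

```text
clock: 20.1
position: [0.4302, 0.2527, 0.1963]
eef_rot: [0.142, 0.99, -0.0, 0.0]
wrist_force: [-0.1, 0.1, -1.1]
opening: 0.402
[0.43022    0.25270285 0.19625491] 0.003072854914465717
[[280.17749432 191.53122446]
 [350.20292168 191.16495176]]
shift [ -0.4   1.5 160.1] turn [-0.     0.    -0.002] q7 0.57
```

View pics/w7.png

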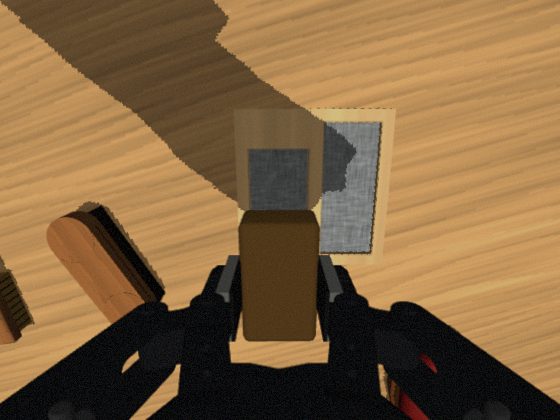

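Block held straight; its pocket spans u 248–309 with its far edge at v 148, as predicted.

```bash
python3 -m pendant '[[[-2,0,60],[0,0,0],0],[[-2,0,115],[0,0,0],0],[[-2,0,145],[0,0,0],0],[[-2,0,155],[0,0,0],0],[[-2,0,158],[0,0,0],0],[[-2,0,159],[0,0,0],0],[[-2,0,160],[0,0,0],0],[[-2,0,161],[0,0,0],0],[[-2,0,161],[0,0,0],0]]'
```

```text
clock: 21.28
position: [0.4318, 0.2533, 0.0361]
eef_rot: [0.141, 0.99, 0.0, 0.0]
wrist_force: [-1.9, -1.5, 14.5]
opening: 0.404
```

```bash
python3 -m pendant '[[[0,0,0],[0,0,0],0.65],[[0,0,0],[0,0,0],0.65],[[0,0,0],[0,0,0],0.65],[[0,0,0],[0,0,0],0.65],[[0,0,-15],[0,0,0],0.65],[[0,0,-60],[0,0,0],0.65],[[0,0,-110],[0,0,0],1],[[0,0,-165],[0,0,0],1],[[0,0,-165],[0,0,0],1]]'
python3 - <<'E'
from h import *
rows([.455,.065,.18],np.radians(90+13.3))
E
```

```text
clock: 22.4
position: [0.4324, 0.2536, 0.2045]
eef_rot: [0.141, 0.99, 0.002, 0.002]
wrist_force: [-0.6, -0.9, -0.6]
opening: 0.997
shift [ -74.3 -174.9   24. ] turn [ 0.003  0.005 -0.515] q7 0.57
```

```bash
python3 - <<'E'
from h import *
cv2.imwrite("pics/w8a.png",grab_frame("wrist")[...,::-1])
E
python3 -m pendant '[[[-20,-50,0],[0,0,-0.15],1],[[-40,-100,0],[0,0,-0.3],1],[[-60,-150,10],[0,0,-0.45],1],[[-74,-175,24],[0,0,-0.515],1],[[-74,-175,24],[0,0,-0.515],1],[[-74,-175,24],[0,0,-0.515],1],[[-74,-175,24],[0,0,-0.515],1]]'
python3 - <<'E'
from h import *
st=arm.get_state(); a=grab_frame("wrist")[...,::-1]; print(st["position"],np.abs(st["qd"]).max())
cv2.imwrite("pics/w8.png",np.hstack([a[0:400],cv2.imread("pics/w8a.png")[0:400,200:440]]))
print(w2px("wrist",[[.4544,.065,.045]],st))
E
```

```text
clock: 23.32
position: [0.4536, 0.0655, 0.1765]
eef_rot: [-0.116, 0.993, 0.0, 0.0]
wrist_force: [-1.0, 0.5, 0.5]
opening: 1.003
[0.45360462 0.06546459 0.17650019] 0.0031105878523583767
[[278.30871013 208.22012523]]
```

View pics/w8.png

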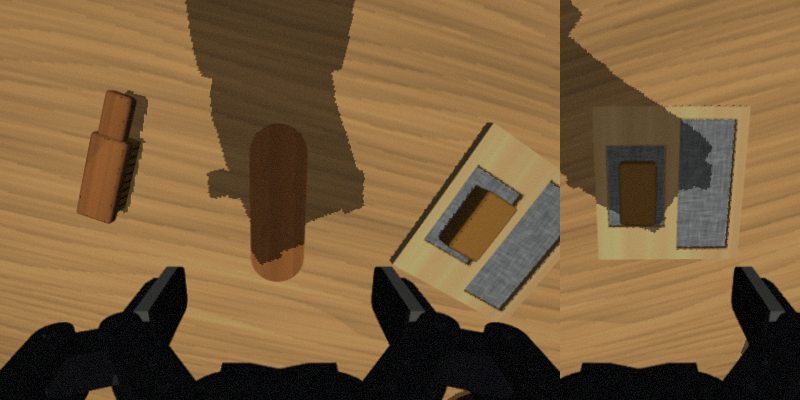

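Block sits in its pocket. Shine brush back centre at (278,202), long axis vertical in the image, so aligned with the pads.

```bash
python3 -m pendant '[[[4,0,60],[0,0,0],1],[[4,0,100],[0,0,0],1],[[4,0,128],[0,0,0],1],[[4,0,138],[0,0,0],1],[[4,0,138],[0,0,0],1],[[4,0,138],[0,0,0],0],[[4,0,138],[0,0,0],0],[[4,0,138],[0,0,0],0],[[4,0,138],[0,0,0],0],[[4,0,138],[0,0,0],0],[[4,0,138],[0,0,0],0],[[4,0,138],[0,0,0],0]]'
```

```text
clock: 24.88
position: [0.4502, 0.0635, 0.0392]
eef_rot: [-0.116, 0.993, -0.0, 0.001]
wrist_force: [-0.9, 0.4, 16.3]
opening: 0.526
```

```bash
python3 -m pendant '[[[0,0,0],[0,0,0],0],[[0,0,-10],[0,0,0],0],[[0,0,-50],[0,0,0],0],[[0,0,-100],[0,0,0],0],[[0,0,-160],[0,0,0],0],[[0,0,-160],[0,0,0],0]]'
python3 - <<'E'
from h import *
rows([.4595,-.2605,.20],np.radians(90))
E
```

```text
clock: 25.62
position: [0.4508, 0.0634, 0.2022]
eef_rot: [-0.115, 0.993, -0.0, 0.003]
wrist_force: [-0.1, -0.4, -1.4]
opening: 0.528
shift [  65.9 -317.3    2.1] turn [-0.     0.006  0.231] q7 1.2
```

```bash
python3 -m pendant '[[[12,-55,2],[0,0,0.1],0],[[24,-110,2],[0,0,0.2],0],[[36,-165,2],[0,0,0.231],0],[[48,-220,2],[0,0,0.231],0],[[60,-275,2],[0,0,0.231],0],[[66,-317,2],[0,0,0.231],0],[[66,-317,2],[0,0,0.231],0],[[66,-317,2],[0,0,0.231],0],[[66,-317,2],[0,0,0.231],0]]'
python3 - <<'E'
from h import *
st=arm.get_state(); a=grab_frame("wrist")[...,::-1]; cv2.imwrite("pics/w9.png",a); print(st["position"],np.abs(st["qd"]).max())
c=np.array([[-79,-34],[79,-34],[79,34],[-79,34]])/1000
print(w2px("wrist",[[.4595+x,-.2605+y,.01] for x,y in c],st).round())
rows([.4595,-.2605,.0432],np.radians(90))
E
```

```text
clock: 26.75
position: [0.4587, -0.2591, 0.1964]
eef_rot: [-0.001, 1.0, 0.0, -0.0]
wrist_force: [-0.2, 0.4, -1.1]
opening: 0.531
[ 0.45867475 -0.25911359  0.19644184] 0.003651432153950887
[[241. 110.]
 [246. 265.]
 [309. 265.]
 [314. 110.]]
shift [ -0.8  -1.3 153.3] turn [-0.    -0.     0.003] q7 1.66
```

View pics/w9.png

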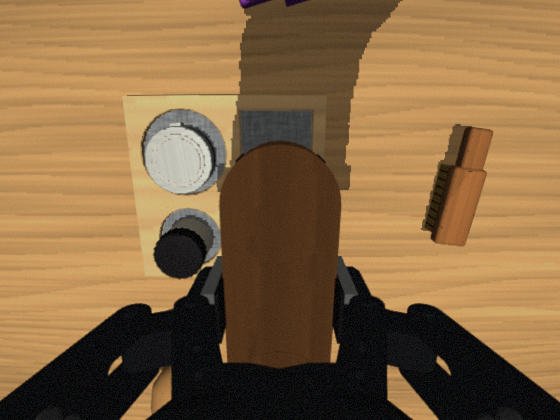

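Tin and jar sit in their pockets; long-pocket corners (239,110),(313,110) match the prediction. Brush straight; its robot-side end is at (280,142).

```bash
python3 - <<'E'
from h import *
st=arm.get_state()
p=px2w("wrist",[(280,142)],st["position"][2]+.0058-.003,st)[0]; print((st["position"]-p)*1000, "end should be 67.5")
E
python3 -m pendant '[[[0,-2,60],[0,0,0],0],[[0,-2,110],[0,0,0],0],[[0,-2,140],[0,0,0],0]]'
```

```text
[63.82594227 -0.26814818 -2.8       ] end should be 67.5
clock: 27.18
position: [0.4582, -0.2611, 0.0544]
eef_rot: [-0.001, 1.0, 0.0, -0.001]
wrist_force: [1.1, -0.9, -0.6]
opening: 0.526
```

```bash
python3 -m pendant '[[[2,0,6],[0,0,0],0],[[2,0,9],[0,0,0],0],[[2,0,11],[0,0,0],0],[[2,0,12],[0,0,0],0],[[2,0,13],[0,0,0],0],[[2,0,13],[0,0,0],0]]'
```

```text
clock: 27.92
position: [0.4566, -0.2621, 0.0435]
eef_rot: [-0.001, 1.0, -0.0, 0.0]
wrist_force: [0.4, 0.6, -1.1]
opening: 0.528
```

```bash
python3 -m pendant '[[[0,0,0.7],[0,0,0],0],[[0,0,0.7],[0,0,0],0],[[0,0,0.7],[0,0,0],0.75],[[0,0,0.7],[0,0,0],0.75],[[0,0,0.7],[0,0,0],0.75],[[0,0,0.7],[0,0,0],0.75],[[0,0,-15],[0,0,0],0.75],[[0,0,-60],[0,0,0],0.75],[[0,0,-110],[0,0,0],1],[[0,0,-157],[0,0,0],1],[[0,0,-157],[0,0,0],1]]'
python3 - <<'E'
from h import *
rows([.457,-.086,.17],np.radians(90-6.2))
cv2.imwrite("pics/w10a.png",grab_frame("wrist")[...,::-1])
E
```

```text
clock: 29.3
position: [0.4573, -0.2626, 0.2042]
eef_rot: [-0.0, 1.0, -0.001, 0.002]
wrist_force: [-0.2, 0.7, -0.8]
opening: 1.0
shift [  0.3 176.7  33.7] turn [-0.002  0.005  0.109] q7 1.66
```

```bash
python3 -m pendant '[[[0,55,0],[0,0,0.109],1],[[0,110,10],[0,0,0.109],1],[[0,165,30],[0,0,0.109],1],[[0,177,33],[0,0,0.109],1],[[0,177,33],[0,0,0.109],1],[[0,177,33],[0,0,0.109],1]]'
python3 - <<'E'
from h import *
st=arm.get_state(); a=grab_frame("wrist")[...,::-1]; print(st["position"],np.abs(st["qd"]).max())
cv2.imwrite("pics/w10.png",np.hstack([a[0:400],cv2.imread("pics/w10a.png")[0:400,140:380]]))
print(w2px("wrist",[[.461,-.085,.034]],st))
E
```

```text
clock: 30.1
position: [0.4563, -0.0865, 0.1674]
eef_rot: [0.055, 0.998, -0.0, -0.0]
wrist_force: [-0.1, 0.5, 0.6]
opening: 1.002
[ 0.45627652 -0.08652261  0.16743903] 0.006514436653445903
[[281.3126418  212.01497612]]
```

View pics/w10.png

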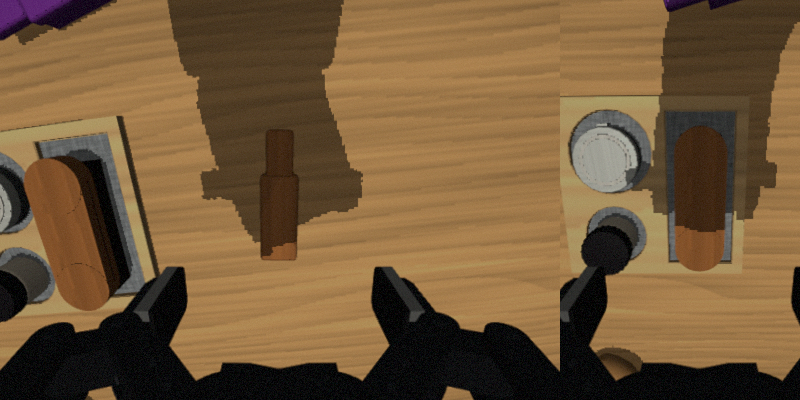

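Shine brush is in its pocket. Suede brush: handle end (280,129), head end (279,260), axis parallel to the pads.

Run:
```python
from h import *
st=arm.get_state()
p=px2w("wrist",[(280,129),(279,260)],.034,st); print(p, np.linalg.norm(p[0]-p[1]))
c=p.mean(0); g=c+(p[1]-p[0])/np.linalg.norm(p[1]-p[0])*.010; print(c,g)
d=p[1]-p[0]; print(np.degrees(np.arctan2(d[1],d[0])))
rows([g[0],g[1],.031],np.arctan2(d[1],d[0])+np.pi/2)
# shine brush centre from w10a ends (back at z .049)
s2=dict(st); s2["position"]=np.array([.4573,-.2626,.2042]); s2["eef_rot"]=np.array([0,1,-.001,.002])
q=px2w("wrist",[(140+140,126),(140+140,271)],.047,s2);print("shine",q.mean(0),np.linalg.norm(q[0]-q[1]))
```

```text
[[ 0.39385691 -0.07874122  0.034     ]
 [ 0.50465841 -0.09179636  0.034     ]] 0.11156795650085018
[ 0.44925766 -0.08526879  0.034     ] [ 0.45918896 -0.08643894  0.034     ]
-6.719871744058344
shift [ -2.8   0.5 136.5] turn [-0.001  0.     0.007] q7 1.2
shine [ 0.46159128 -0.26180875  0.047     ] 0.1362938424864689
```

```bash
python3 -m pendant '[[[-3,0.5,60],[0,0,0],1],[[-3,0.5,100],[0,0,0],1],[[-3,0.5,126],[0,0,0],1],[[-3,0.5,136],[0,0,0],1],[[-3,0.5,136],[0,0,0],1],[[-3,0.5,136],[0,0,0],0],[[-3,0.5,136],[0,0,0],0],[[-3,0.5,136],[0,0,0],0],[[-3,0.5,136],[0,0,0],0],[[-3,0.5,136],[0,0,0],0],[[-3,0.5,136],[0,0,0],0],[[-3,0.5,136],[0,0,0],0]]'
```

```text
clock: 31.65
position: [0.4596, -0.085, 0.0319]
eef_rot: [0.054, 0.999, -0.0, 0.0]
wrist_force: [-0.5, 0.4, 13.1]
opening: 0.36
```

```bash
python3 -m pendant '[[[0,0,0],[0,0,0],0],[[0,0,-10],[0,0,0],0],[[0,0,-50],[0,0,0],0],[[0,0,-100],[0,0,0],0],[[0,0,-168],[0,0,0],0],[[0,0,-168],[0,0,0],0]]'
python3 - <<'E'
from h import *
a=np.radians(-16.2); rows([.4504+.010*np.cos(a),.3217+.010*np.sin(a),.20],a+np.pi/2)
E
```

```text
clock: 32.4
position: [0.4602, -0.0852, 0.2032]
eef_rot: [0.054, 0.999, -0.0, 0.003]
wrist_force: [-0.1, 0.2, -1.9]
opening: 0.362
shift [ 43.9 401.8   2.8] turn [0.    0.006 0.174] q7 1.21
```

```bash
python3 -m pendant '[[[6,57,2],[0,0,0.1],0],[[12,114,2],[0,0,0.174],0],[[18,171,2],[0,0,0.174],0],[[25,228,2],[0,0,0.174],0],[[32,285,2],[0,0,0.174],0],[[38,342,2],[0,0,0.174],0],[[44,402,2],[0,0,0.174],0],[[44,402,2],[0,0,0.174],0],[[44,402,2],[0,0,0.174],0],[[44,402,2],[0,0,0.174],0]]'
python3 - <<'E'
from h import *
st=arm.get_state(); a=grab_frame("wrist")[...,::-1]; cv2.imwrite("pics/w11.png",a); print(st["position"],np.abs(st["qd"]).max())
c=np.array([[-67,-27],[67,-27],[67,27],[-67,27]])/1000; t=np.radians(-16.2)
print(w2px("wrist",[[.4504+x*np.cos(t)-y*np.sin(t),.3217+x*np.sin(t)+y*np.cos(t),.01] for x,y in c],st).round())
rows([.460,.3189,.0359],t+np.pi/2)
E
```

```text
clock: 33.65
position: [0.4592, 0.3183, 0.1973]
eef_rot: [0.141, 0.99, -0.0, 0.0]
wrist_force: [0.2, 0.8, -0.7]
opening: 0.361
[0.45919278 0.31830401 0.19734365] 0.0035471504526823987
[[251. 112.]
 [254. 245.]
 [305. 245.]
 [309. 112.]]
shift [ -0.6   0.7 161.5] turn [-0.001  0.    -0.   ] q7 0.46
```

View pics/w11.png

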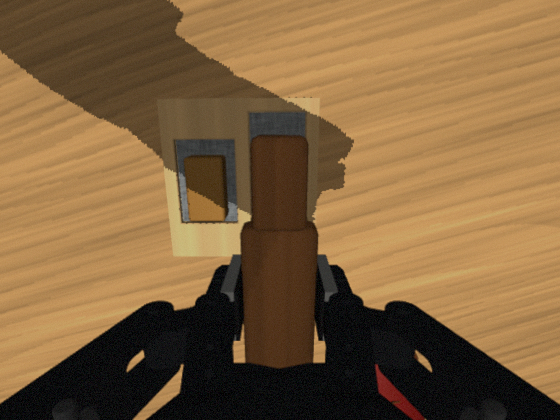

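Block in place at (207,187); brush-pocket corners (248,112),(306,112), about 2 mm to -y of the prediction, which I include. Handle end at (280,136), as expected.

```bash
python3 -m pendant '[[[0,-1.5,60],[0,0,0],0],[[0,-1.5,115],[0,0,0],0],[[0,-1.5,145],[0,0,0],0],[[0,-1.5,155],[0,0,0],0],[[0,-1.5,159],[0,0,0],0],[[0,-1.5,160],[0,0,0],0],[[0,-1.5,161],[0,0,0],0],[[0,-1.5,161.5],[0,0,0],0],[[0,-1.5,161.5],[0,0,0],0]]'
```

```text
clock: 34.83
position: [0.4586, 0.3181, 0.036]
eef_rot: [0.14, 0.99, 0.0, 0.0]
wrist_force: [0.1, 0.4, 1.5]
opening: 0.359
```

```bash
python3 -m pendant '[[[0,0,0.5],[0,0,0],0],[[0,0,0.5],[0,0,0],0.6],[[0,0,0.5],[0,0,0],0.6],[[0,0,0.5],[0,0,0],0.6],[[0,0,0.5],[0,0,0],0.6],[[0,0,-15],[0,0,0],0.6],[[0,0,-60],[0,0,0],0.6],[[0,0,-110],[0,0,0],0.6],[[40,-20,-165],[0,0,0],0.6],[[60,-60,-165],[0,0,0],0.6],[[60,-100,-165],[0,0,0],0.6],[[60,-100,-165],[0,0,0],0.6]]'
python3 - <<'E'
from h import *
a=grab_frame("wrist"); t=grab_frame("top"); s=grab_frame("scene")
cv2.imwrite("pics/end.png",np.vstack([np.hstack([a,s])[:, :][::1]])[:, :, ::-1][:, :] if 0 else cv2.resize(np.hstack([np.vstack([a[:300],cv2.resize(t[140:300,130:430],(560,299))]),s[:599,60:300][:,:].repeat(1,0) if 0 else np.vstack([s[100:400,60:300],s[100:399,250:490]])]),(800,599))[...,::-1])
cv2.imwrite("pics/topend.png",t[...,::-1])
E
```

```text
clock: 36.33
position: [0.3727, 0.2366, 0.2021]
eef_rot: [0.141, 0.99, -0.0, 0.0]
wrist_force: [0.5, 0.5, -0.0]
opening: 0.599
```

View pics/end.png

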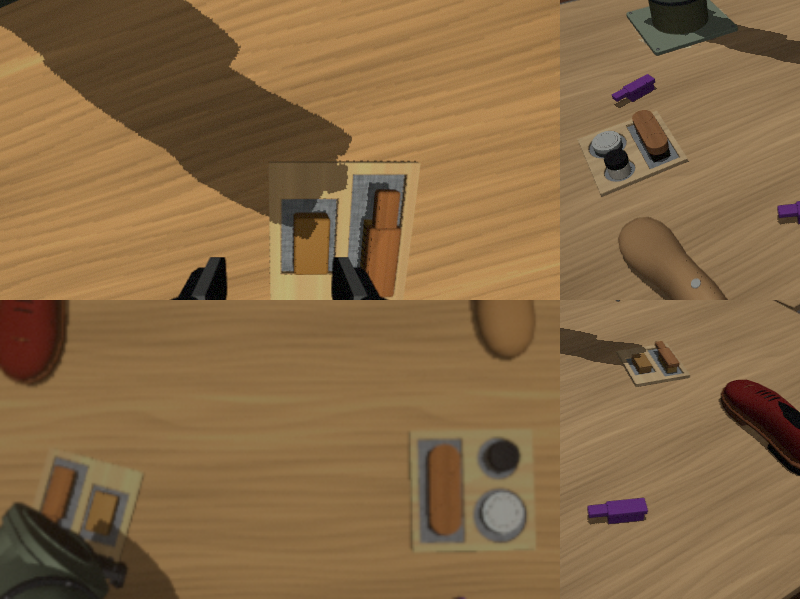

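All five sit in their pockets. One numeric check of the suede brush, which looks slightly off-centre at (387,208).

Run:
```python
from h import *
st=arm.get_state()
h=px2w("wrist",[(386,191)],.038,st)[0]; c=px2w("wrist",[(351,176),(407,175)],.010,st).mean(0)
# expected handle end: pocket far-edge middle is at tray x -67; handle end at -56
t=np.radians(-16.2); M=np.array([[np.cos(t),np.sin(t)],[-np.sin(t),np.cos(t)]])
print("handle end rel. pocket edge middle (tray x,y mm; want 11,0):",(M@(h-c)[:2]*1000).round(1))
b=px2w("wrist",[(294,213),(329,212),(329,275),(294,276)],.028,st).mean(0); p=px2w("wrist",[(282,200),(338,199)],.010,st).mean(0)
print("block centre rel. pocket edge (want 42,0):",(M@(b-p)[:2]*1000).round(1))
```

```text
handle end rel. pocket edge middle (tray x,y mm; want 11,0): [ 9.3 -1.3]
block centre rel. pocket edge (want 42,0): [42.3  1. ]
```

Both are within 2 mm. Handing in.

```bash
python3 -c "
from workcell import arm
print(arm.job_done())"
```

```text
the job is handed in; nothing more can be done
None
```

I handed the job in at about 36 s on the robot's clock, well under the 106 s limit. All five things are in their own pockets: tin, jar and shine brush in the leather tray, crepe block and suede brush in the suede tray. I lowered each one until its base was at the felt, then released it.

**Position checks:** After release, the wrist-camera measurements gave these offsets from the pocket centres, against 13 mm allowed:

| Thing | Offset from pocket centre |
|---|---|
| Tin | about 3 mm |
| Shine brush | about 2.5 mm |
| Suede brush | about 2 mm |
| Crepe block | about 1 mm |
| Jar | not measured; in its pocket in the last pictures |

**Upright and undisturbed:** I judged these only by eye. The last pictures show everything upright, with nothing touching the gripper. The moves kept clear of the shoe and the last, and I saw no sign that either had shifted.

**Disagreement:** The top and wrist cameras differed by up to about 6 mm in x on some of the things, such as the tin. I used the close wrist view for the grasps, and no check failed.

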